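# Start the dosing pumps in washing order

### The job

Start the three dosing pumps on the dish-room drainboard in washing order: gently press the red button all the way down with the fingertips, then the blue one, then the green one; each stays down by itself. Only press: do not lift, tip or push the pumps about, do not press hard, and leave the mug, tumbler, bowl and beaker alone. Finish with the hand clear of everything.

Things in the scene. Friction and masses are not known exactly. Their poses are not given: they have to be found in the camera images.
- pump_red: Small free-standing dosing pump, about 0.85 kg, standing loose on rubber feet on the steel drainboard: grey foot 120 mm (x) by 90 mm (y), its top 28 mm up; white housing on the front half (x -60 to +10 mm) whose top is 60 mm up; a red cylindrical cartridge, 40 mm thick, lying across the back (y) with its top 62 mm up; a red stripe on the front. Origin: centre of the underside, z up, front towards -x. The red button stands in the housing's top at x = -25 mm, y = 0.
- button_red_top (a point): Centre of the top face of the red push button, an upright cylinder 40 mm in diameter; it stands about 15 to 18 mm above the housing's top when up, 4 mm above it when fully pressed. Moves down with the button; its axes are the pump's.
- button_red (a joint): Travel of the red button in m: 0 to 0.003 at the start (up), 0.014 fully down, where it meets a hard stop. It takes about 3 N to push, has no spring, and stays where it is left; over 30 N would harm it. The pump counts as started once it is more than 0.010 down.
- pump_blue: Small free-standing dosing pump, about 0.85 kg, standing loose on rubber feet on the steel drainboard: grey foot 120 mm (x) by 90 mm (y), its top 28 mm up; white housing on the front half (x -60 to +10 mm) whose top is 60 mm up; a blue cylindrical cartridge, 40 mm thick, lying across the back (y) with its top 62 mm up; a blue stripe on the front. Origin: centre of the underside, z up, front towards -x. The blue button stands in the housing's top at x = -25 mm, y = 0.
- button_blue_top (a point): Centre of the top face of the blue push button, an upright cylinder 40 mm in diameter; it stands about 15 to 18 mm above the housing's top when up, 4 mm above it when fully pressed. Moves down with the button; its axes are the pump's.
- button_blue (a joint): Travel of the blue button in m: 0 to 0.003 at the start (up), 0.014 fully down, where it meets a hard stop. It takes about 3 N to push, has no spring, and stays where it is left; over 30 N would harm it. The pump counts as started once it is more than 0.010 down.
- pump_green: Small free-standing dosing pump, about 0.85 kg, standing loose on rubber feet on the steel drainboard: grey foot 120 mm (x) by 90 mm (y), its top 28 mm up; white housing on the front half (x -60 to +10 mm) whose top is 60 mm up; a green cylindrical cartridge, 40 mm thick, lying across the back (y) with its top 62 mm up; a green stripe on the front. Origin: centre of the underside, z up, front towards -x. The green button stands in the housing's top at x = -25 mm, y = 0.
- button_green_top (a point): Centre of the top face of the green push button, an upright cylinder 40 mm in diameter; it stands about 15 to 18 mm above the housing's top when up, 4 mm above it when fully pressed. Moves down with the button; its axes are the pump's.
- button_green (a joint): Travel of the green button in m: 0 to 0.003 at the start (up), 0.014 fully down, where it meets a hard stop. It takes about 3 N to push, has no spring, and stays where it is left; over 30 N would harm it. The pump counts as started once it is more than 0.010 down.
- mug: White ceramic mug, 80 mm across, 85 mm high, handle at its +y side. Loose bystander; origin at the centre of its underside.
- tumbler: Dark steel tumbler, 72 mm across, 95 mm high. Loose bystander; origin at the centre of its underside.
- bowl: Blue ceramic bowl, 100 mm across, 45 mm high. Loose bystander; origin at the centre of its underside.
- beaker: Orange plastic beaker, 66 mm across, 80 mm high. Loose bystander; origin at the centre of its underside.
Not all that is in view belongs to the job. What is shaped like the pump_red but purple is not meant.

How it is judged:
By the outcome, as a careful person would: the job done as asked, in the order asked, and still so for the second after the job is handed in, with the robot touching nothing.
It also fails if it takes over 54 s, if anything falls off the work surface, if the arm or the gripper's body presses on something with over 40 N, if the wrist force passes 120 N, or if a joint passes its speed limit or range.

### The arm

A 7-joint arm with a two-finger parallel gripper is mounted at the origin on the work surface. World frame = base frame: x ahead of the robot, y to its left, z up, the work surface at z = 0. Lengths are in mm, angles in rad, forces in N, time in s.
With the tool pointing down it reaches from about 400 to 850 mm from the base axis. Payload 4.4 kg.
Tool frame: the origin (TCP) lies at the very end of the fingers, on their centre line; the grasp point (between the pads) lies 19 mm behind it; y points along the fingers, x is the direction in which the jaws open and shut, and the axes are right-handed (so a half turn about y gives the same grasp; the last joint's range is limited). The gripper opens to 94 mm and grips with 3 to 60 N. Pads are 16 mm wide; open, the fingers measure 119 mm over their backs; the gripper's body (75 mm by 177 mm) begins 78 mm behind the grasp point.
Start: joints at [1.125, 0.628, 0.038, 1.517, -0.027, 0.996, -0.02], TCP at [241.007, -603.684, 205.478] pointing down, gripper open.
Joint ranges: [-3.06, 3.06], [-0.37, 2.12], [-1.25, 1.32], [0.18, 2.47], [-1.1, 4.24], [0.23, 1.98], [-2.94, 2.94]. Speed limits (rad/s): [2.57, 2.57, 3.14, 3.14, 3.14, 3.14, 3.14].

### API

Orientations are given as a rotation vector (axis times angle).
In Python, from workcell import bot, optics gives the robot as it stands. The module is installed in compiled form; this text tells all that it offers.
- The arm moves only by the shell command python3 -m jog 'ROWS' [FORCE]. ROWS is JSON, a list of rows, each a list of 7 numbers: the shift along the tool's x, y, z in units of 50 cm (1.0 is 50 cm), then the turn, a rotation vector about the tool's x, y, z in units of 120 degrees (1.0 is 120 degrees), then the opening, from -1 (shut) to 1 (fully open). In form: [[dx, dy, dz, wx, wy, wz, hand], ...]. A call has 1 to 12 rows; each row shifts and turns the commanded pose from where the row before left it, along the tool's axes as they then stand; what a row does not reach is not made up. A row lasts 1/8 s, in which the tool goes at most 62.5 mm and 10.7 degrees, less where a joint would pass 70% of its speed; a pose out of reach is approached as far as the arm can. A call with a number of a shift or a turn outside -1 to 1 is refused whole. A call with a gripper value outside its range is refused whole. The fingers move at their own pace and stop on an object; FORCE is the grip in N (left out, the last holds). Time passes only in rows, so rows that do not move let the fingers close. It gives the time, the measured TCP pose, the force and the opening at its end, in the units of the state.
- bot.get_obs(): the state, without advancing time (a new reading comes with each control period).
- optics.get_image(name): name is "side" or "top"; returns a dict with "color" (420x560x3 uint8, red, green, blue), "fx", "fy", "cx", "cy" (pixels), "xyz" and "attitude" of the camera in the world. Camera axes: x right, y up, looking along -z (the intrinsics and any distortion apply to the point x, -y, -z); pixel columns grow to the right and rows downward; lengths in mm; the calibration is good to about 2 mm. A picture is of the moment at which its call begins. There is no depth.
- bot.job_done(): hands the job in, once; it reports no verdict.
The state is a dict: "clock": time; "q": joint angles; "qvel": joint speeds; "tau": joint torques, N m; "tool_pos": TCP position; "tool_rot": TCP orientation; "contact_force": force on the tool from outside, world axes, zero at the start; "torque": the same for the moment, N m; "opening": opening from 0.0 (shut) to 1.0 (fully open).
Only numpy, scipy, OpenCV 4.12 (cv2) and the standard library are available. Lean on these libraries where they do the work, as an engineer would, in place of code of your own. Each camera call takes 0.05 s, during which the arm holds its last target.

## Working session

There is one attempt and no reset: what is moved stays moved. The work goes in short steps, Python scripts to look and compute and a shell command to move; the robot and the scene stay as the last step left them, time stands still between calls to the robot, and variables do not carry over. Pictures are saved under pics/ and viewed, and the job is handed in when it is done.

```bash
mkdir -p pics
python3 - <<'E'
from workcell import bot, optics
import cv2
o=bot.get_obs();print(o)
for n in("side","top"):
    i=optics.get_image(n);print({k:v for k,v in i.items() if k!="color"})
    cv2.imwrite(f"pics/{n}0.png",i["color"][:,:,::-1])
E
```

```text
{'clock': 0.0, 'q': array([ 1.12519526,  0.62930616,  0.03843661,  1.51832058, -0.02700295,
        0.9962937 , -0.01996677]), 'qvel': array([-0.00043011,  0.00096124,  0.00010252, -0.00031627,  0.00089727,
       -0.00042839, -0.00045775]), 'tau': array([-1.63459868e-04, -5.49721134e+01,  1.14311993e+00, -1.86631536e+01,
       -5.22792223e-02,  2.37995462e-02,  1.59001183e-04]), 'tool_pos': array([ 240.7726329 , -603.07297707,  204.59508955]), 'tool_rot': array([-1.3642612 ,  0.92611725, -0.92363247]), 'contact_force': array([-0.59865121,  0.89710826,  1.06604426]), 'torque': array([0.02816384, 0.00400575, 0.03060758]), 'opening': 1.0015694934271833}
{'fx': 452.47166334939607, 'fy': 452.47166334939607, 'cx': 282.47952800632197, 'cy': 209.81306419553678, 'xyz': array([ 506.38291228, -890.14563133,  897.99695869]), 'attitude': array([ 0.81853093, -0.03130122, -0.06791886])}
{'fx': 420.70937523484315, 'fy': 420.70937523484315, 'cx': 274.03109250240806, 'cy': 210.91090916526412, 'xyz': array([ 413.1123344 ,   -3.80096482, 1069.99178433]), 'attitude': array([ 0.07949986, -0.12943037, -1.54592774])}
```

View pics/side0.png

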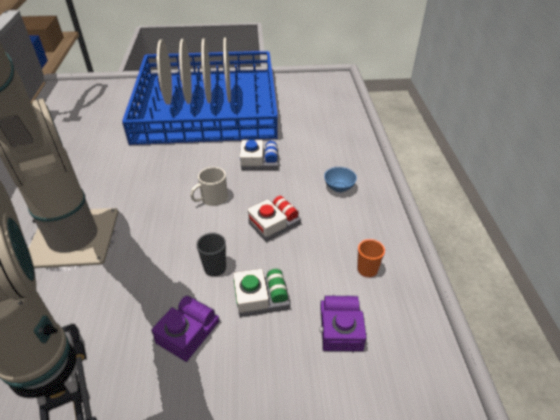

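View pics/top0.png

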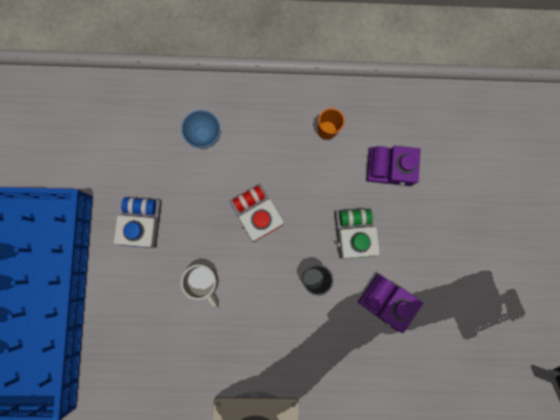

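The side view shows the red pump's button at about (266,212), blue at (252,146) and green at (250,284). In the top view they are at (261,219), (133,231) and (361,242). Two purple look-alikes stand at side (176,325) and (344,321), top (405,309) and (407,162). The purple pair are not wanted. Next I'll take close crops to measure.

Run:
```python
import cv2,numpy as np
s=cv2.imread("pics/side0.png");t=cv2.imread("pics/top0.png")
def c(im,x,y,w=32,k=6):
    return cv2.resize(im[y-w:y+w,x-w:x+w],None,fx=4,fy=4,interpolation=cv2.INTER_CUBIC)
rows=[]
A=np.hstack([c(s,266,216),c(s,256,152),c(s,258,290)])
B=np.hstack([c(t,258,214),c(t,136,222),c(t,358,232)])
cv2.imwrite("pics/crop0.png",np.vstack([A,B]))
```

```text
(no output)
```

View pics/crop0.png

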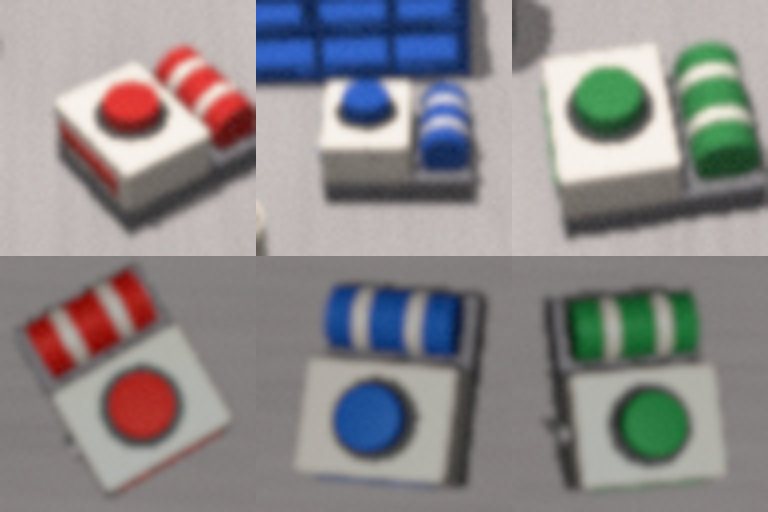

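The crop confirms all three pumps by their white housing and coloured cartridge, and every button is up. The button-top centres are:

| Button | Side (px) | Top (px) |
|---|---|---|
| Red | (266.5,209) | (261.3,218.8) |
| Blue | (251.6,144) | (132.1,230.1) |
| Green | (249.6,282.1) | (361.1,241.8) |

```bash
cat > h.py <<'E'
from workcell import bot, optics
import numpy as np
from scipy.spatial.transform import Rotation as R
from scipy.optimize import least_squares
S=dict(f=452.4717,c=(282.4795,209.8131),p=np.array([506.383,-890.146,897.997]),r=R.from_rotvec([0.81853093,-0.03130122,-0.06791886]))
T=dict(f=420.7094,c=(274.0311,210.9109),p=np.array([413.112,-3.801,1069.992]),r=R.from_rotvec([0.07949986,-0.12943037,-1.54592774]))
def ray(C,u,v):
    d=C['r'].apply([(u-C['c'][0])/C['f'],-(v-C['c'][1])/C['f'],-1]);return C['p'],d
def atz(C,uv,z):
    p,d=ray(C,*uv);return p+d*(z-p[2])/d[2]
def proj(C,P):
    q=C['r'].inv().apply(np.asarray(P)-C['p']);return np.array([C['c'][0]+C['f']*q[0]/-q[2],C['c'][1]-C['f']*q[1]/-q[2]])
def tri(a,b):
    g=lambda P:np.r_[proj(S,P)-a,proj(T,P)-b]
    s=least_squares(g,[500,0,70]);return s.x,s.fun
def obs():
    o=bot.get_obs();print(o['clock'],o['tool_pos'].round(1),R.from_rotvec(o['tool_rot']).as_matrix().round(3).tolist(),o['contact_force'].round(1),o['opening'])
E
python3 - <<'E'
from h import *
np.set_printoptions(precision=2,suppress=True)
for n,a,b in [('r',(266.5,209),(261.3,218.8)),('b',(251.6,144),(132.1,230.1)),('g',(249.6,282.1),(361.1,241.8))]:
    print(n,tri(a,b),atz(S,a,76),atz(T,b,76))
# base check, bystanders (top of rims)
for n,b,z in [('mug',(200,280),85),('tumb',(317,276),95),('dec',(405,309),60),('bowl',(201,128),45)]: print(n,atz(T,b,z))
obs()
E
```

```text
r (array([528.41,  -4.26,  73.01]), array([-0.37,  0.07, -0.02, -0.33])) [529.32  -7.27  76.  ] [527.27  -4.32  76.  ]
b (array([494.65, 298.4 ,  74.08]), array([-0.61,  0.11, -0.03, -0.46])) [496.6  296.11  76.  ] [493.41 297.68  76.  ]
g (array([ 478.86, -244.  ,   70.89]), array([-0.25,  0.04, -0.02, -0.27])) [ 479.61 -247.93   76.  ] [ 477.89 -242.82   76.  ]
mug [381.3  133.12  85.  ]
tumb [ 395.79 -135.49   95.  ]
dec [ 321.78 -350.42   60.  ]
bowl [756.62 152.48  45.  ]
0.1 [ 240.8 -603.1  204.7] [[0.371, -0.001, 0.929], [-0.929, 0.002, 0.371], [-0.002, -1.0, -0.0]] [ 0.6 -0.6 -0.6] 0.9984229010990375
```

The triangulated positions agree to within 0.6 px. Heights come out at 71–74 mm against an expected 75–78, which is within the calibration error plus some image bias. I'll square the tool to the world axes and shut the fingers first.

```bash
python3 -m jog '[[0,0,0,0,-0.071,0,-1],[0,0,0,0,-0.071,0,-1],[0,0,0,0,-0.071,0,-1],[0,0,0,0,-0.071,0,-1],[0,0,0,0,-0.071,0,-1],[0,0,0,0,-0.071,0,-1],[0,0,0,0,-0.071,0,-1],[0,0,0,0,-0.071,0,-1],[0,0,0,0,0,0,-1]]' 10
python3 -c "
from h import *
obs()"
```

```text
clock: 1.23
tool_pos: [240.7, -603.4, 205.0]
tool_rot: [-1.57, 0.002, -0.002]
contact_force: [-0.4, -0.3, -0.3]
opening: 0.08
1.225 [ 240.7 -603.4  205. ] [[1.0, -0.0, 0.003], [-0.003, 0.001, 1.0], [-0.0, -1.0, 0.001]] [-0.4 -0.3 -0.3] 0.08019422918426508
```

```bash
python3 -m jog '[[0.048,0,0.1,0,0,0,-1],[0.048,0,0.1,0,0,0,-1],[0.048,0,0.1,0,0,0,-1],[0.048,0,0.1,0,0,0,-1],[0.048,0,0.1,0,0,0,-1],[0.048,0,0.1,0,0,0,-1],[0.048,0,0.1,0,0,0,-1],[0.048,0,0.1,0,0,0,-1],[0.048,0,0.1,0,0,0,-1],[0.048,0,0.1,0,0,0,-1],[0.048,0,0.1,0,0,0,-1],[0.046,0,0.096,0,0,0,-1]]'
python3 -m jog '[[0,0.08,0,0,0,0,-1],[0,0.08,0,0,0,0,-1],[0,0.04,0,0,0,0,-1],[0,0,0,0,0,0,-1],[0,0,0,0,0,0,-1]]'
python3 - <<'E'
from h import *
import cv2
obs()
a=optics.get_image("side")["color"][:,:,::-1];b=optics.get_image("top")["color"][:,:,::-1]
k=lambda i,x,y:cv2.resize(i[y-50:y+50,x-50:x+50],None,fx=4,fy=4,interpolation=cv2.INTER_CUBIC)
cv2.imwrite("pics/r1.png",np.hstack([k(a,266,200),k(b,261,219)]))
print(proj(S,bot.get_obs()['tool_pos']),proj(T,bot.get_obs()['tool_pos']))
E
```

```text
clock: 2.72
tool_pos: [529.5, -4.3, 205.5]
tool_rot: [-1.571, 0.003, -0.004]
contact_force: [0.8, -0.7, -0.5]
opening: 0.005
clock: 3.35
tool_pos: [529.5, -6.0, 106.3]
tool_rot: [-1.571, 0.001, -0.003]
contact_force: [0.8, -0.2, -0.3]
opening: 0.006
3.35 [529.5  -6.  106.3] [[1.0, 0.001, 0.003], [-0.003, -0.0, 1.0], [0.001, -1.0, -0.0]] [ 0.8 -0.2 -0.3] 0.006478033441437827
[266.38653056 200.13709622] [262.14044649 216.22588917]
```

View pics/r1.png

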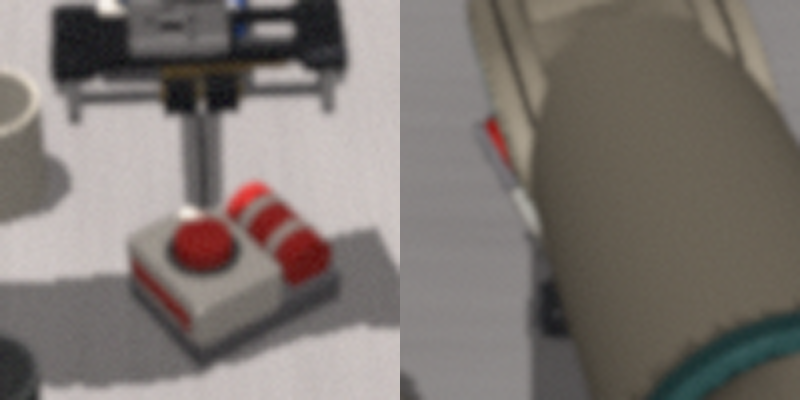

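The side view shows the shut fingertips at crop (203,205), right above the red button at (205,240), matching the projected TCP to about 1 px. The arm hides the top view. I'll descend gently with force readouts.

```bash
python3 -m jog '[[-0.002,0.02,0,0,0,0,-1],[0,0.02,0,0,0,0,-1],[0,0.01,0,0,0,0,-1],[0,0,0,0,0,0,-1]]'
python3 -m jog '[[0,0.004,0,0,0,0,-1],[0,0.004,0,0,0,0,-1],[0,0.004,0,0,0,0,-1]]'
python3 -m jog '[[0,0.004,0,0,0,0,-1],[0,0.004,0,0,0,0,-1]]'
python3 -m jog '[[0,0.004,0,0,0,0,-1],[0,0,0,0,0,0,-1]]'
```

```text
clock: 3.95
tool_pos: [527.4, -6.1, 79.9]
tool_rot: [-1.571, 0.002, -0.0]
contact_force: [-0.4, -0.3, 0.7]
opening: 0.007
clock: 4.32
tool_pos: [528.0, -6.1, 74.7]
tool_rot: [-1.571, 0.001, -0.002]
contact_force: [0.5, 0.4, 2.6]
opening: 0.008
clock: 4.58
tool_pos: [528.0, -6.1, 70.6]
tool_rot: [-1.571, 0.001, -0.001]
contact_force: [-1.7, -0.6, 2.2]
opening: 0.004
clock: 4.82
tool_pos: [527.9, -6.1, 68.3]
tool_rot: [-1.571, 0.001, -0.001]
contact_force: [0.4, -0.6, 0.6]
opening: 0.005
```

```bash
python3 -m jog '[[0,0.004,0,0,0,0,-1],[0,0,0,0,0,0,-1]]'
python3 -m jog '[[0,0.002,0,0,0,0,-1],[0,0,0,0,0,0,-1]]'
python3 -m jog '[[0,0.002,0,0,0,0,-1],[0,0,0,0,0,0,-1]]'
```

```text
clock: 5.08
tool_pos: [527.9, -6.0, 66.3]
tool_rot: [-1.571, 0.001, -0.001]
contact_force: [0.1, -1.4, 1.2]
opening: 0.008
clock: 5.32
tool_pos: [527.9, -6.1, 65.4]
tool_rot: [-1.571, 0.001, -0.001]
contact_force: [-0.3, 0.3, 1.1]
opening: 0.004
clock: 5.58
tool_pos: [527.9, -6.1, 64.4]
tool_rot: [-1.571, 0.001, -0.001]
contact_force: [0.3, -0.6, 1.1]
opening: 0.005
```

```bash
python3 -m jog '[[0,0.001,0,0,0,0,-1],[0,0,0,0,0,0,-1]]'
python3 -m jog '[[0,0.001,0,0,0,0,-1],[0,0,0,0,0,0,-1]]'
```

```text
clock: 5.82
tool_pos: [527.9, -6.1, 64.3]
tool_rot: [-1.571, 0.001, -0.001]
contact_force: [-0.1, 0.3, 5.0]
opening: 0.005
clock: 6.08
tool_pos: [527.9, -6.1, 64.2]
tool_rot: [-1.571, 0.001, -0.001]
contact_force: [-2.6, -0.7, 9.3]
opening: 0.007
```

The hard stop is at z = 64.3, as expected, with the force rising to 9 N, so red is fully down. I'll lift and go above blue.

```bash
python3 -m jog '[[0,-0.02,0,0,0,0,-1],[0,-0.08,0,0,0,0,-1],[0,-0.1,0,0,0,0,-1],[0,-0.08,0,0,0,0,-1],[-0.011,0,0.101,0,0,0,-1],[-0.011,0,0.101,0,0,0,-1],[-0.011,0,0.101,0,0,0,-1],[-0.011,0,0.101,0,0,0,-1],[-0.011,0,0.101,0,0,0,-1],[-0.011,0,0.101,0,0,0,-1],[0,0,0,0,0,0,-1],[0,0,0,0,0,0,-1]]'
python3 - <<'E'
from h import *
import cv2
obs()
a=optics.get_image("side")["color"][:,:,::-1];b=optics.get_image("top")["color"][:,:,::-1]
cv2.imwrite("pics/b1.png",a);cv2.imwrite("pics/b1t.png",b)
k=lambda i,x,y:cv2.resize(i[y-50:y+50,x-50:x+50],None,fx=4,fy=4,interpolation=cv2.INTER_CUBIC)
cv2.imwrite("pics/b2.png",np.hstack([k(a,270,212),k(b,261,219)]))
E
```

```text
clock: 7.58
tool_pos: [495.2, 296.0, 203.3]
tool_rot: [-1.572, 0.001, -0.001]
contact_force: [0.2, 0.3, -0.9]
opening: 0.001
7.575 [495.2 296.  203.3] [[1.0, -0.0, 0.001], [-0.001, -0.001, 1.0], [-0.0, -1.0, -0.001]] [ 0.2  0.3 -0.9] 0.0010372474915970463
```

View pics/b1.png

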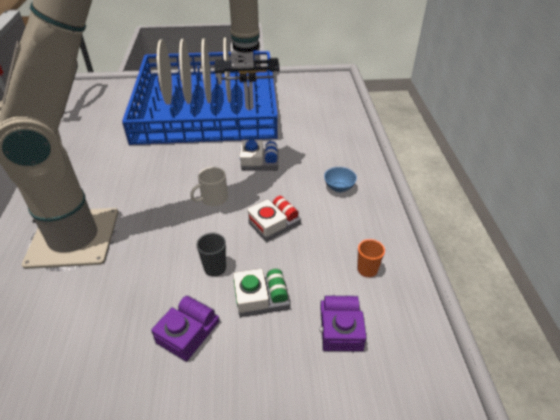

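View pics/b2.png

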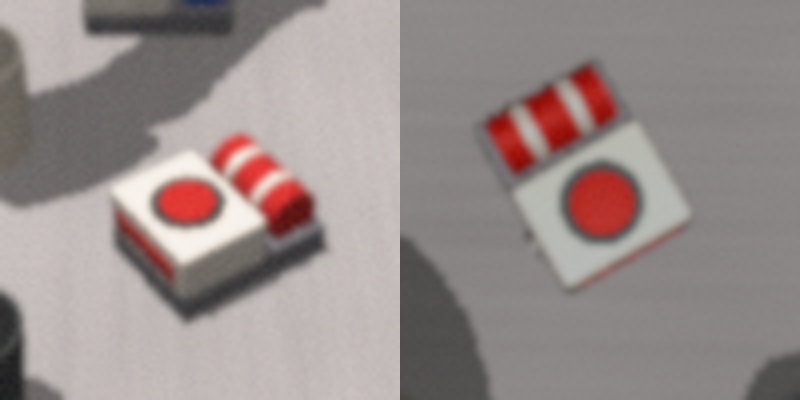

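The red button is flush-low at crop (187,201) and its pump has not moved. The tool is above blue and short of the rack. Descending on blue.

```bash
python3 -m jog '[[0,0.08,0.002,0,0,0,-1],[0,0.08,0,0,0,0,-1],[0,0.04,0,0,0,0,-1],[0,0.03,0,0,0,0,-1],[0,0.016,0,0,0,0,-1],[0,0,0,0,0,0,-1],[0,0,0,0,0,0,-1]]'
python3 - <<'E'
from h import *
import cv2
obs()
a=optics.get_image("side")["color"][:,:,::-1]
k=lambda i,x,y:cv2.resize(i[y-40:y+40,x-50:x+50],None,fx=5,fy=5,interpolation=cv2.INTER_CUBIC)
cv2.imwrite("pics/b3.png",k(a,256,142))
E
```

```text
clock: 8.55
tool_pos: [495.8, 298.3, 81.3]
tool_rot: [-1.57, 0.0, -0.002]
contact_force: [-0.3, 0.1, 0.1]
opening: 0.009
8.55 [495.8 298.3  81.3] [[1.0, 0.001, 0.002], [-0.002, 0.001, 1.0], [0.001, -1.0, 0.001]] [-0.3  0.1  0.1] 0.009367510398562031
```

View pics/b3.png

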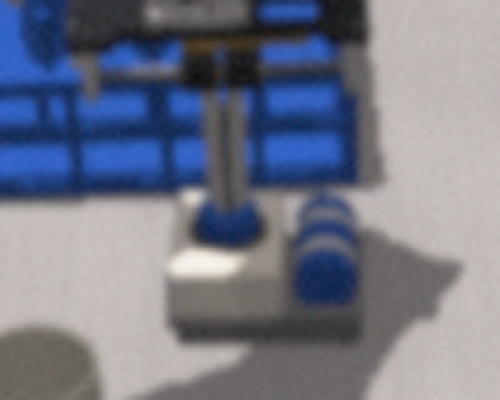

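The fingertips at crop (228,207) are centred on the blue button at (228,215). Pressing.

```bash
python3 -m jog '[[0,0.004,0,0,0,0,-1],[0,0.004,0,0,0,0,-1],[0,0.004,0,0,0,0,-1]]'
python3 -m jog '[[0,0.004,0,0,0,0,-1],[0,0.004,0,0,0,0,-1]]'
python3 -m jog '[[0,0.004,0,0,0,0,-1],[0,0.004,0,0,0,0,-1]]'
python3 -m jog '[[0,0.002,0,0,0,0,-1],[0,0,0,0,0,0,-1]]'
```

```text
clock: 8.98
tool_pos: [495.6, 298.2, 74.8]
tool_rot: [-1.57, 0.0, -0.002]
contact_force: [0.5, -0.1, 3.3]
opening: 0.007
clock: 9.22
tool_pos: [495.6, 298.2, 70.5]
tool_rot: [-1.57, 0.001, -0.002]
contact_force: [0.1, -0.4, 3.4]
opening: 0.008
clock: 9.48
tool_pos: [495.6, 298.1, 66.4]
tool_rot: [-1.57, 0.001, -0.002]
contact_force: [0.0, 0.6, 4.2]
opening: 0.004
clock: 9.72
tool_pos: [495.3, 298.0, 65.3]
tool_rot: [-1.571, 0.001, -0.001]
contact_force: [1.1, 1.1, 1.4]
opening: 0.005
```

```bash
python3 -m jog '[[0,0.002,0,0,0,0,-1],[0,0,0,0,0,0,-1]]'
```

```text
clock: 9.98
tool_pos: [495.3, 298.0, 64.4]
tool_rot: [-1.571, 0.001, -0.001]
contact_force: [1.9, 0.7, 1.6]
opening: 0.011
```

```bash
python3 -m jog '[[0,0.001,0,0,0,0,-1],[0,0,0,0,0,0,-1]]'
python3 -m jog '[[0,0.001,0,0,0,0,-1],[0,0,0,0,0,0,-1]]'
```

```text
clock: 10.22
tool_pos: [495.3, 298.0, 64.3]
tool_rot: [-1.571, 0.001, -0.001]
contact_force: [0.8, -0.3, 4.5]
opening: 0.002
clock: 10.48
tool_pos: [495.3, 298.0, 64.2]
tool_rot: [-1.571, 0.001, -0.001]
contact_force: [-1.6, -0.2, 8.3]
opening: 0.005
```

Blue meets its stop at 64.3 mm with 8 N. Lifting and going to green.

```bash
python3 -m jog '[[0,-0.02,0,0,0,0,-1],[0,-0.08,0,0,0,0,-1],[0,-0.1,0,0,0,0,-1],[0,-0.08,0,0,0,0,-1],[0,0,0,0,0,0,-1]]'
python3 -m jog '[[-0.003,0,-0.1,0,0,0,-1],[-0.003,0,-0.1,0,0,0,-1],[-0.003,0,-0.1,0,0,0,-1],[-0.003,0,-0.1,0,0,0,-1],[-0.003,0,-0.1,0,0,0,-1],[-0.003,0,-0.1,0,0,0,-1],[-0.003,0,-0.1,0,0,0,-1],[-0.003,0,-0.1,0,0,0,-1],[-0.003,0,-0.1,0,0,0,-1],[-0.003,0,-0.1,0,0,0,-1],[-0.003,0,-0.086,0,0,0,-1],[0,0,0,0,0,0,-1]]'
python3 - <<'E'
from h import *
import cv2
obs()
a=optics.get_image("side")["color"][:,:,::-1];b=optics.get_image("top")["color"][:,:,::-1]
cv2.imwrite("pics/g1.png",a)
k=lambda i,x,y:cv2.resize(i[y-50:y+50,x-50:x+50],None,fx=4,fy=4,interpolation=cv2.INTER_CUBIC)
cv2.imwrite("pics/g2.png",np.hstack([k(a,256,150),k(b,136,222)]))
E
```

```text
clock: 11.1
tool_pos: [496.5, 299.0, 206.6]
tool_rot: [-1.568, -0.002, -0.005]
contact_force: [0.4, -0.8, -0.4]
opening: 0.003
clock: 12.6
tool_pos: [475.7, -248.8, 201.8]
tool_rot: [-1.571, 0.009, -0.004]
contact_force: [0.7, -0.6, 0.6]
opening: 0.005
12.6 [ 475.7 -248.8  201.8] [[1.0, -0.003, 0.008], [-0.008, -0.0, 1.0], [-0.003, -1.0, -0.0]] [ 0.7 -0.6  0.6] 0.0051294899661706115
```

View pics/g1.png

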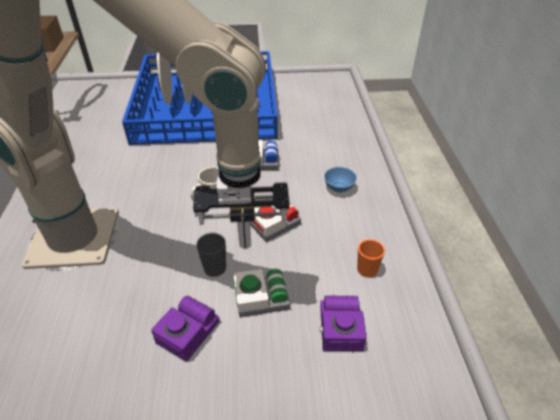

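View pics/g2.png

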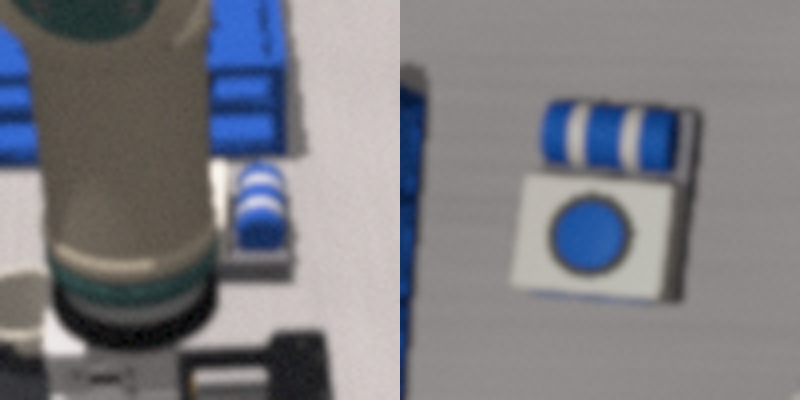

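The blue button is now ringed evenly at crop (590,234), so it is low, and its pump has not moved. The tool is above green; descending to hover.

```bash
python3 -m jog '[[0,0.08,0,0,0,0,-1],[0,0.08,0,0,0,0,-1],[0,0.04,0,0,0,0,-1],[0,0.03,0,0,0,0,-1],[0,0,0,0,0,0,-1],[0,0,0,0,0,0,-1]]'
```

```text
clock: 13.45
tool_pos: [478.7, -244.8, 89.2]
tool_rot: [-1.571, -0.0, -0.002]
contact_force: [0.4, 0.9, -0.5]
opening: 0.008
```

```bash
python3 -m jog '[[0,0.01,0,0,0,0,-1],[0,0.006,0,0,0,0,-1],[0,0,0,0,0,0,-1]]'
python3 - <<'E'
from h import *
import cv2
obs()
a=optics.get_image("side")["color"][:,:,::-1]
k=lambda i,x,y:cv2.resize(i[y-40:y+40,x-50:x+50],None,fx=5,fy=5,interpolation=cv2.INTER_CUBIC)
cv2.imwrite("pics/g3.png",k(a,256,280))
E
```

```text
clock: 13.82
tool_pos: [477.9, -245.1, 80.4]
tool_rot: [-1.571, 0.001, -0.001]
contact_force: [-0.1, 0.1, 1.7]
opening: 0.004
13.825 [ 477.9 -245.1   80.4] [[1.0, -0.0, 0.002], [-0.002, 0.0, 1.0], [-0.0, -1.0, 0.0]] [-0.1  0.1  1.7] 0.00427928352035539
```

View pics/g3.png

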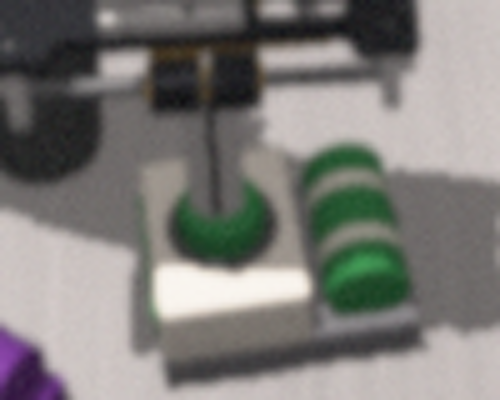

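The fingertips at crop (216,212) are over the green button at about (222,212). Pressing.

```bash
python3 -m jog '[[0.002,0.004,0,0,0,0,-1],[0,0.004,0,0,0,0,-1],[0,0.004,0,0,0,0,-1]]'
python3 -m jog '[[0,0.004,0,0,0,0,-1],[0,0.004,0,0,0,0,-1]]'
python3 -m jog '[[0,0.004,0,0,0,0,-1],[0,0,0,0,0,0,-1]]'
```

```text
clock: 14.25
tool_pos: [479.3, -245.1, 74.6]
tool_rot: [-1.571, 0.001, -0.002]
contact_force: [-0.1, -1.2, 1.5]
opening: 0.007
clock: 14.5
tool_pos: [479.4, -245.1, 70.5]
tool_rot: [-1.571, 0.001, -0.002]
contact_force: [0.3, -0.1, 3.3]
opening: 0.002
clock: 14.75
tool_pos: [479.0, -245.0, 68.2]
tool_rot: [-1.571, 0.001, -0.001]
contact_force: [1.4, -0.6, 1.2]
opening: 0.002
```

```bash
python3 -m jog '[[0,0.002,0,0,0,0,-1],[0,0,0,0,0,0,-1]]'
```

```text
clock: 15.0
tool_pos: [479.0, -245.0, 67.4]
tool_rot: [-1.571, 0.001, -0.001]
contact_force: [0.8, -0.8, 1.5]
opening: 0.004
```

```bash
python3 -m jog '[[0,0.004,0,0,0,0,-1],[0,0,0,0,0,0,-1]]'
python3 -m jog '[[0,0.002,0,0,0,0,-1],[0,0,0,0,0,0,-1]]'
```

```text
clock: 15.25
tool_pos: [478.9, -245.0, 65.3]
tool_rot: [-1.571, 0.001, -0.001]
contact_force: [0.7, -0.2, 1.6]
opening: 0.01
clock: 15.5
tool_pos: [479.0, -245.0, 64.4]
tool_rot: [-1.571, 0.001, -0.001]
contact_force: [0.3, 0.8, 2.1]
opening: 0.005
```

```bash
python3 -m jog '[[0,0.001,0,0,0,0,-1],[0,0,0,0,0,0,-1]]'
```

```text
clock: 15.75
tool_pos: [479.0, -245.0, 64.3]
tool_rot: [-1.571, 0.001, -0.001]
contact_force: [-0.3, 0.1, 5.9]
opening: 0.007
```

```bash
python3 -m jog '[[0,0.001,0,0,0,0,-1],[0,0,0,0,0,0,-1]]'
python3 -m jog '[[0,-0.02,0,0,0,0,-1],[0,-0.08,0,0,0,0,-1],[0,-0.1,0,0,0,0,-1],[0,-0.08,0,0,0,0,-1],[-0.02,0,-0.1,0,0,0,-1],[-0.02,0,-0.1,0,0,0,-1],[-0.02,0,-0.1,0,0,0,-1],[-0.02,0,-0.1,0,0,0,-1],[-0.02,0,-0.1,0,0,0,-1],[-0.02,0,-0.1,0,0,0,-1],[0,0,0,0,0,0,-1],[0,0,0,0,0,0,-1]]'
python3 - <<'E'
from h import *
import cv2
obs()
a=optics.get_image("side")["color"][:,:,::-1];b=optics.get_image("top")["color"][:,:,::-1]
cv2.imwrite("pics/e1.png",a);cv2.imwrite("pics/e2.png",b)
k=lambda t,x,y,w=32:cv2.resize(t[y-w:y+w,x-w:x+w],None,fx=4,fy=4,interpolation=cv2.INTER_CUBIC)
cv2.imwrite("pics/e3.png",np.vstack([np.hstack([k(a,266,216),k(a,256,152),k(a,258,290)]),np.hstack([k(b,258,214),k(b,136,222),k(b,358,232)])]))
E
```

```text
clock: 16.0
tool_pos: [479.0, -245.0, 64.2]
tool_rot: [-1.571, 0.001, -0.001]
contact_force: [-1.0, 1.4, 9.3]
opening: 0.005
clock: 17.5
tool_pos: [418.6, -543.7, 203.0]
tool_rot: [-1.569, 0.001, -0.001]
contact_force: [0.3, 0.1, -0.9]
opening: 0.009
17.5 [ 418.6 -543.7  203. ] [[1.0, -0.0, 0.001], [-0.001, 0.002, 1.0], [-0.0, -1.0, 0.002]] [ 0.3  0.1 -0.9] 0.008890308793806584
```

View pics/e3.png

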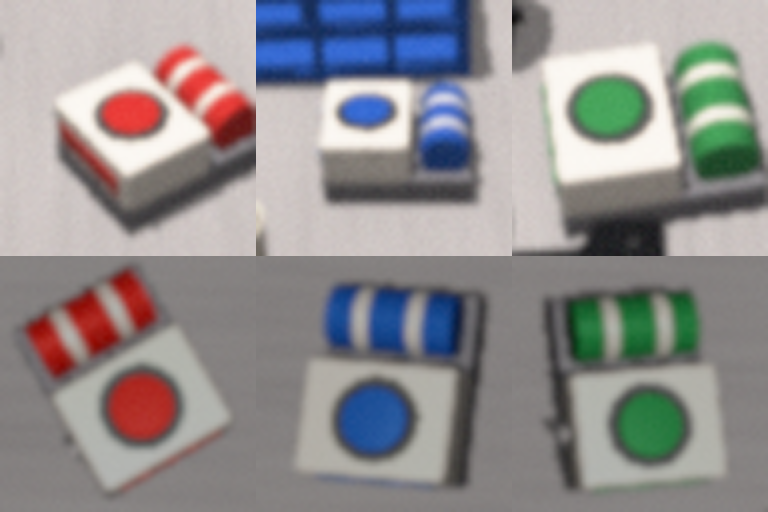

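View pics/e2.png

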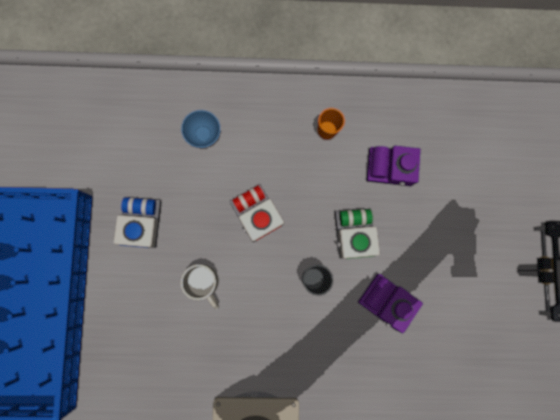

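View pics/e1.png

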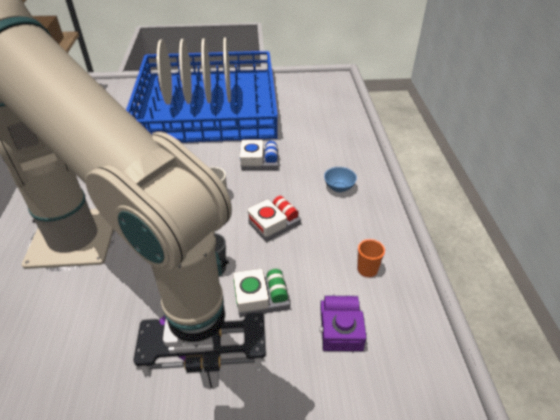

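All three buttons are down: top crop centres are red (142,406), blue (374,419) and green (650,425). The pumps, mug, tumbler, bowl and beaker are at the same pixels as at the start, and the hand is in free air. Handing in.

```bash
python3 -c "
from workcell import bot
print(bot.job_done())"
```

```text
the job is handed in; nothing more can be done
None
```

I pressed the red, then the blue, then the green button with the shut fingertips. Each went down to its hard stop: the TCP stopped at z of about 64.3 mm, against 64 mm expected. The highest force reading was about 9 N.

The last pictures show all three buttons low in their housings. The pumps, mug, tumbler, bowl and beaker are at the same places as at the start. The hand finished about 200 mm up, beside the pumps and touching nothing, at 17.5 s on the robot's clock.

- **Heights:** the camera-measured button heights (71–74 mm) came out a few mm below the 75–78 mm description. Contact was felt at about 75 mm, which agrees with the description, so it did not affect the pressing.
- **Partly hidden views:** the arm hid the mug and tumbler in the last side view, so I checked those two in the top view only.

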